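# Find the lamp switch that still latches

### The job

Two of the three push switches on the microscope-lamp supply box are worn out: they go down softly and come straight back up, while the third still snaps over and stays down. Switch the box off at its toggle, then ease the switches down gently one at a time until you feel one snap, and let go of it; do not drive any of them hard against its stop, and leave the others alone once the good one is down. Then switch the toggle back on, without disturbing the things standing around the box.

Things in the scene. Friction and masses are not known exactly. Their poses are not given: they have to be found in the camera images.
- unit: Grey steel supply box, fixed; 140 (x) x 260 (y) x 70 (z) mm. Origin: centre of its underside; x to its rear, y along its length, z up. On its flat top (z = 70 mm), in one row at x = -20 mm, stand three push switches at y = -85, -30 and +25 mm and the mains toggle at y = +90 mm; 56 mm behind each switch lie two lamp sockets, 5 mm high.
- button_1: Black round cap, 18 mm across, of the push switch at y = -85 mm of the box. Origin: centre of the cap's top, 16 mm above the top plate when up; moves with the cap, straight down. A steel bezel 26 mm across, 4 mm high rings it. Worn or good cannot be seen and changes from time to time. A worn switch: soft spring of 0.6 to 1.5 N all the way to its stop, comes back up when let go.
- button_2: The same for the push switch at y = -30 mm. The good switch, whichever it is: resistance climbs to about 5 N somewhere 1 to 6 mm down, then breaks over: it falls away to nothing within the next 2 mm, and the cap snaps down by itself onto its stop and stays there when let go, 4.3 to 9 mm lower than before. Let go before it has fallen to nothing, it comes back up.
- button_3: The same for the push switch at y = +25 mm. All switches: the stop lies 4.3 to 9 mm down, differs from switch to switch and time to time, and is firm (under 1 mm per 10 N). More than 12 N on a cap breaks the switch.
- mains (a joint): Angle of the mains toggle, rad: 0 = on, leaning 20 degrees to the box's rear (+x); 0.7 = off, leaning 20 degrees to the box's front (-x). A steel bat handle, 7 mm thick, 32 mm long from its pivot; it is over-centre, flips over by itself once pushed past the upright (0.35) and stays; pushing at its upper half takes about 2 to 5 N.
- mains_pivot (a point): Pivot of the mains toggle, fixed on the box, 6 mm above its top plate; its axes are those of the box.
- mains_tip (a point): Tip of the toggle's bat handle, 32 mm from the pivot: 36 mm above the top plate and 11 mm behind or in front of the pivot.
- vial_a: Loose specimen vial with a blue cap, 29 mm across, 62 mm high, standing beside the box at its -y end. Origin: centre of its underside. A bystander.
- vial_b: A second vial like it, beside the first.
- dish: Loose closed clear petri dish, 90 mm across, 16 mm high, in front of the box. Origin: centre of its underside. A bystander.
- slide_box: Loose white slide box, 167 x 87 x 32 mm, lying beside the box at its +y end. Origin: centre of its underside. A bystander.

How it is judged:
By the outcome, as a careful person would: the job done as asked, in the order asked, and still so for the second after the job is handed in, with the robot touching nothing.
It also fails if it takes over 72 s, if anything falls off the work surface, if the arm or the gripper's body presses on something with over 40 N, if the wrist force passes 120 N, or if a joint passes its speed limit or range.

### The arm

A 6-joint arm with a two-finger parallel gripper is mounted at the origin on the work surface. World frame = base frame: x ahead of the robot, y to its left, z up, the work surface at z = 0. Lengths are in m, angles in degrees, forces in N, time in s.
With the tool pointing down it reaches from about 0.375 to 0.9 m from the base axis. Payload 3.1 kg.
Tool frame: the origin (TCP) lies on the centre line of the jaws, within the pads' length; the fingertips stand 17 mm ahead of it and the grasp point (between the pads) lies 2 mm behind it; y points along the fingers, x is the direction in which the jaws open and shut, and the axes are right-handed (so a half turn about y gives the same grasp; the last joint's range is limited). The gripper opens to 87 mm and grips with 3 to 60 N. Pads are 19 mm wide; open, the fingers measure 117 mm over their backs; the gripper's body (75 mm by 190 mm) begins 51 mm behind the grasp point.
Start: joints at [-77.836, 30.224, 82.088, -0, 67.689, -10.227], TCP at [0.238, -0.578, 0.24] pointing down, gripper open.
Joint ranges: [-176.69, 176.69], [-43.24, 126.21], [12.49, 139.97], [-82, 262], [0, 151.66], [-163.58, 163.58]. Speed limits (degrees/s): [159.86, 159.86, 180, 180, 180, 180].

### API

Orientations are given as a 3x3 rotation matrix whose columns are the frame's x, y, z axes.
In Python, from rig import read_state, capture, camera_info, hand_in, trace, tip_of gives the robot as it stands.
- The arm moves only by the tool jog_arm, never from a script. Its argument "steps" is a list of rows, each an object with "fingers": the opening in per cent of the stroke, from 0 (shut) to 100 (fully open); "delta_pos": the shift along the world's x, y, z in mm, a list of three; "turn": the turn about the world's z in degrees. A call has 1 to 20 rows; each row is the pose to reach, as a shift and turn from the pose commanded when the call began; what a row does not reach only later rows make up. A row lasts 1/12 s, in which the tool goes at most 41.7 mm and 7.16 degrees, less where a joint would pass 70% of its speed; a pose out of reach is approached as far as the arm can. A call with a gripper value outside its range is refused whole. The fingers move at their own pace and stop on an object; the grip force is fixed at half the most. Time passes only in rows, so rows that repeat a pose let the fingers close. It gives the time, the measured TCP pose, the force and the opening at its end, in the units of the state.
- read_state(): the state, without advancing time (a new reading comes with each control period).
- capture(name): name is "scene" or "top"; returns the picture (384x512x3 uint8, red, green, blue); there is no depth.
- camera_info(name): a dict with "fov_y" (degrees; the focal length in pixels is half the picture's height over the tangent of half this angle, whatever the lens; pixels are square), "cx", "cy" (the principal point, pixels), "k1" (the pictures are not rectified: a ray, as slopes to the right and down, at radius r is drawn at 1 + k1 r^2 times it, then the intrinsics apply), "view" (4x4, takes a point from world to camera coordinates). Camera axes: x right, y down, z forward; pixel columns grow to the right and rows downward; lengths in m; the calibration is good to about 2 mm. A picture is of the moment at which its call begins. camera_info takes no time and is no camera call.
- hand_in(): hands the job in, once; it reports no verdict.
Trained networks look in the newest picture that a camera, given by its name, has taken for a name from the list of things; names that differ only in an ending like _2 or _b are one class to them, and where a whole thing is asked for, a point or a joint stands for the part that bears it (a point fixed in the world has none). Each returns a list of dicts, best first, with "confidence" (0 to 1); they miss things now and then, are a little off and sometimes report something else, mostly with a low value. They report only what shows in the picture. A call takes as long as a camera call.
- trace(target, camera): "mask" (384x512 bool, what is visible of it).
- tip_of(target, camera): "position" ([x, y, z] in m, in world coordinates, good to about 4 mm: a listed point, or the origin of a listed thing).
The state is a dict: "time_s": time; "joint_positions": joint angles; "qvel": joint speeds; "tau": joint torques, N m; "position": TCP position; "tcp_rot": TCP orientation; "force": force on the tool from outside, world axes, zero at the start; "moment": the same for the moment, N m; "opening": opening from 0.0 (shut) to 1.0 (fully open).
Only numpy, scipy, OpenCV 4.12 (cv2) and the standard library are available. Lean on these libraries where they do the work, as an engineer would, in place of code of your own. Each camera call takes 0.05 s, during which the arm holds its last target.

## Working session

There is one attempt and no reset: what is moved stays moved. The work goes in short steps, Python scripts to look and compute and a tool call to move; the robot and the scene stay as the last step left them, time stands still between calls to the robot, and variables do not carry over. Pictures are saved under pics/ and viewed, and the job is handed in when it is done.

Besides the shell and the picture viewer there is one more tool, called in YAML: its name, and indented under it one key for each argument. jog_arm: Moves the arm, as the interface text tells. Its arguments: {"type":"object","properties":{"steps":{"type":"array","items":{"type":"object","properties":{"fingers":{"type":"number"},"delta_pos":{"type":"array","items":{"type":"number"}},"turn":{"type":"number"}}}}},"required":["steps"]}

```bash
mkdir -p pics; ls; python3 - <<'E'
from rig import *
import cv2,numpy as np
s=read_state();print({k:np.round(v,3).tolist() for k,v in s.items()})
for n in("scene","top"):
    im=capture(n);cv2.imwrite(f"pics/{n}0.png",im[:,:,::-1])
    c=camera_info(n);print(n,c)
    for t in ["unit","button_1","mains_pivot","mains_tip","vial_a","dish","slide_box"]:
        try:
            r=tip_of(t,n);print(t,[(np.round(d["position"],4).tolist(),round(d["confidence"],2)) for d in r])
        except Exception as e: print(t,e)
E
```

```text
pics
{'time_s': 0.0, 'joint_positions': [-77.836, 30.28, 82.157, -0.001, 67.69, -10.226], 'qvel': [-0.048, -0.004, -0.019, -0.065, 0.053, 0.1], 'tau': [-0.001, -44.004, -17.659, 0.063, 0.058, -0.0], 'position': [0.238, -0.577, 0.239], 'tcp_rot': [[0.381, -0.0, 0.925], [-0.925, 0.002, 0.381], [-0.002, -1.0, 0.0]], 'force': [0.721, -0.223, 0.098], 'moment': [-0.001, 0.033, 0.019], 'opening': 1.001}
scene {'fov_y': 45.70393101523407, 'cx': 264.28420245053144, 'cy': 190.22566217977052, 'k1': -0.034148837325520216, 'view': array([[ 0.75866212,  0.65143293, -0.00818029, -0.47539853],
       [ 0.4847424 , -0.57283357, -0.66097391, -0.2029342 ],
       [-0.43526612,  0.49749053, -0.7503643 ,  1.27918648],
       [ 0.        ,  0.        ,  0.        ,  1.        ]])}
unit [([0.5377, -0.0887, -0.0028], 0.7)]
button_1 [([0.5243, -0.0676, 0.0846], 0.59), ([0.5075, -0.1735, 0.0843], 0.57), ([0.5143, -0.1192, 0.0884], 0.46)]
mains_pivot [([0.5342, -0.0056, 0.0774], 0.79)]
mains_tip [([0.5438, -0.0021, 0.1105], 0.46)]
vial_a [([0.5771, -0.2878, 0.0006], 0.88), ([0.4871, -0.2604, 0.0024], 0.63)]
di
[... 167 characters left out ...]
, 'k1': -0.10893821681311622, 'view': array([[ 0.00409329, -0.99993138, -0.01097631,  0.05436909],
       [-0.9987058 , -0.00353132, -0.05073711,  0.56798251],
       [ 0.05069487,  0.01116979, -0.99865172,  1.01075256],
       [ 0.        ,  0.        ,  0.        ,  1.        ]])}
unit [([0.5373, -0.0927, 0.0016], 0.61), ([0.4925, -0.2598, -0.0008], 0.6)]
button_1 [([0.5119, -0.1746, 0.0861], 0.58), ([0.5129, -0.1199, 0.0869], 0.45), ([0.5214, -0.0646, 0.0813], 0.36)]
mains_pivot [([0.5369, -0.0028, 0.0806], 0.94)]
mains_tip []
vial_a [([0.4919, -0.2611, 0.0025], 0.68), ([0.5795, -0.2844, -0.0019], 0.53)]
dish [([0.3847, -0.1109, -0.0017], 0.93)]
slide_box [([0.6039, 0.1379, 0.0018], 0.8)]
```

```bash
python3 - <<'E'
import cv2
a=cv2.imread("pics/top0.png");cv2.imwrite("pics/t0b.png",cv2.resize(a[100:330,130:400],None,fx=2.5,fy=2.5,interpolation=cv2.INTER_CUBIC))
E
```

```text
(no output)
```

View pics/scene0.png

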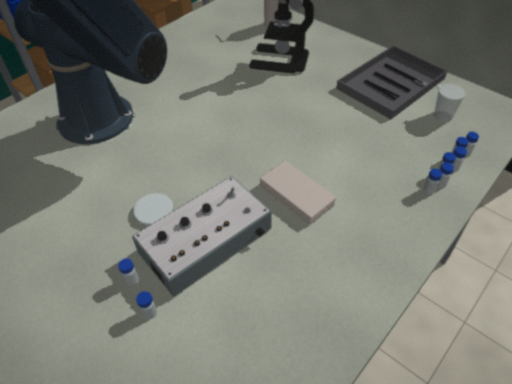

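View pics/top0.png

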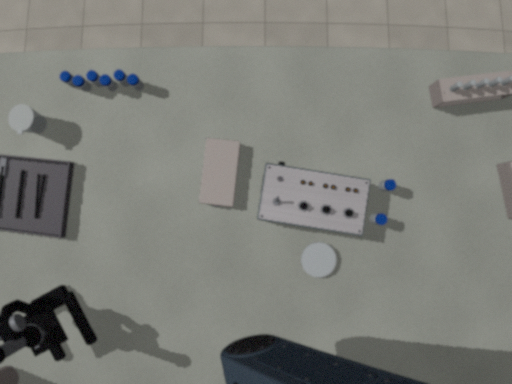

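View pics/t0b.png

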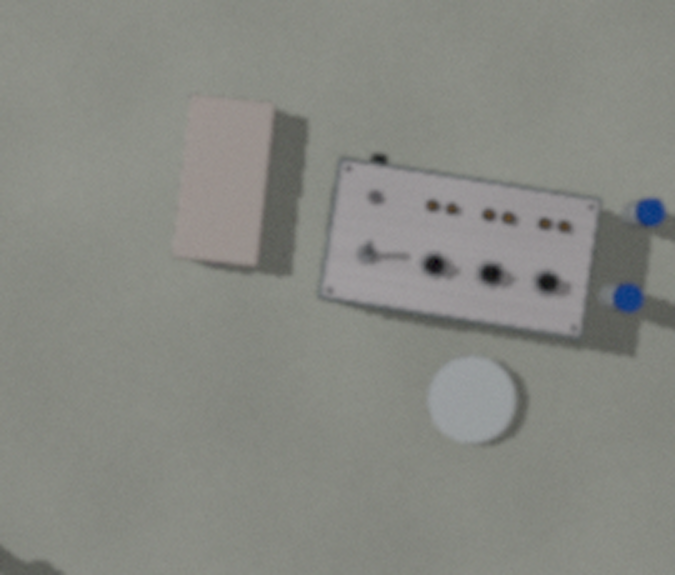

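```bash
cat > h.py <<'E'
import numpy as np
from rig import camera_info
def proj(P,n):
    c=camera_info(n);P=np.atleast_2d(P);q=P@c["view"][:3,:3].T+c["view"][:3,3]
    s=q[:,:2]/q[:,2:];r2=(s**2).sum(1,keepdims=True);f=192/np.tan(np.radians(c["fov_y"]/2))
    return s*(1+c["k1"]*r2)*f+[c["cx"],c["cy"]]
def box(p,yaw,L):
    L=np.atleast_2d(L);c,s=np.cos(yaw),np.sin(yaw)
    return L@np.array([[c,s,0],[-s,c,0],[0,0,1]])+[p[0],p[1],0]
E
python3 - <<'E'
from h import *;import cv2
from scipy.optimize import least_squares
# caps+pivot network averages
L=np.array([[-20,-85,86],[-20,-30,86],[-20,25,86],[-20,90,76],[0,0,0]])/1e3
M=np.array([[[.5075,-.1735,.0843],[.5119,-.1746,.0861]],[[.5143,-.1192,.0884],[.5129,-.1199,.0869]],[[.5243,-.0676,.0846],[.5214,-.0646,.0813]],[[.5342,-.0056,.0774],[.5369,-.0028,.0806]],[[.5377,-.0887,0],[.5373,-.0927,0]]]).mean(1)
r=least_squares(lambda v:(box(v[:2],v[2],L)-M)[:,:2].ravel(),[.53,-.09,-.14]);print(r.x,np.degrees(r.x[2]),r.fun*1e3)
v=r.x
K=np.array([[70,130,70],[70,-130,70],[-70,-130,70],[-70,130,70],[70,130,70]])/1e3
T=np.array([[-20,90,76],[-9,90,106]])/1e3
for n in("scene","top"):
    a=cv2.imread(f"pics/{n}0.png");k=4 
    x0,y0=(120,160) if n=="scene" else (245,140)
    a=cv2.resize(a[y0:y0+140,x0:x0+180],None,fx=k,fy=k,interpolation=cv2.INTER_CUBIC)
    f=lambda P:np.round((proj(box(v[:2],v[2],P),n)-[x0,y0]+.5)*k-.5).astype(int)
    cv2.polylines(a,[f(K)],False,(0,255,0),1);cv2.polylines(a,[f(T)],False,(0,0,255),1)
    for q in f(L[:3]):cv2.circle(a,tuple(map(int,q)),4,(0,0,255),1)
    cv2.imwrite(f"pics/{n}1.png",a)
E
```

```text
[ 0.53965731 -0.09333097 -0.15126185] -8.666665683804537 [-2.62261099 -0.2967036   1.76510225 -0.42470888  0.80281549  0.49728583
 -2.10261431  2.85509777  2.15730755 -2.63097112]
```

View pics/scene1.png

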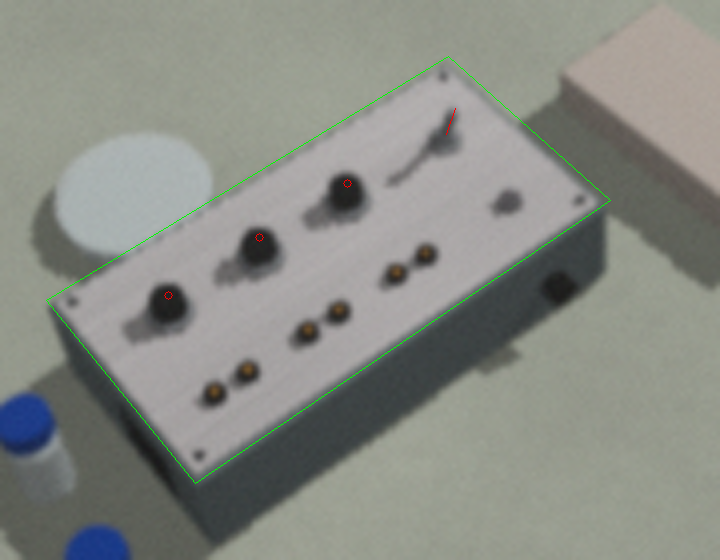

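View pics/top1.png

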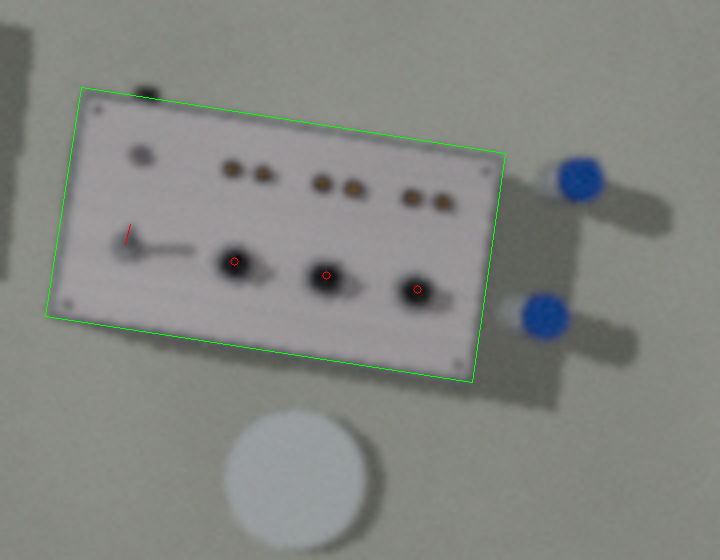

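```bash
python3 - <<'E'
from h import *
from rig import read_state
v=[.5395,-.0937,-.1513]
for n,l in dict(b1=[-20,-85,86],b2=[-20,-30,86],b3=[-20,25,86],piv=[-20,90,76],behind=[17,90,94],front=[-57,90,94],ux=[1000,0,0]).items():
    print(n,np.round(box(v[:2] if n!='ux' else [0,0],v[2],np.array(l)/1e3)*1e3,1))
s=read_state();print(s["position"],s["time_s"])
E
```

```text
b1 [[ 506.9 -174.7   86. ]]
b2 [[ 515.2 -120.3   86. ]]
b3 [[523.5 -66.   86. ]]
piv [[533.3  -1.7  76. ]]
behind [[569.9  -7.3  94. ]]
front [[496.7   3.9  94. ]]
ux [[ 988.6 -150.7    0. ]]
[ 0.23810398 -0.57784793  0.23957852] 0.8
```

jog_arm:
  steps:
    - {"delta_pos":[17,28,0],"turn":-1.5,"fingers":0}
    - {"delta_pos":[34,57,0],"turn":-3,"fingers":0}
    - {"delta_pos":[51,86,0],"turn":-5,"fingers":0}
    - {"delta_pos":[68,114,0],"turn":-6,"fingers":0}
    - {"delta_pos":[85,143,0],"turn":-8,"fingers":0}
    - {"delta_pos":[102,171,0],"turn":-9,"fingers":0}
    - {"delta_pos":[119,200,0],"turn":-11,"fingers":0}
    - {"delta_pos":[136,228,0],"turn":-12,"fingers":0}
    - {"delta_pos":[153,257,0],"turn":-14,"fingers":0}
    - {"delta_pos":[170,285,0],"turn":-16,"fingers":0}
    - {"delta_pos":[187,314,0],"turn":-17,"fingers":0}
    - {"delta_pos":[204,342,0],"turn":-19,"fingers":0}
    - {"delta_pos":[221,371,0],"turn":-20,"fingers":0}
    - {"delta_pos":[238,399,0],"turn":-22,"fingers":0}
    - {"delta_pos":[255,428,0],"turn":-23,"fingers":0}
    - {"delta_pos":[272,456,0],"turn":-25,"fingers":0}
    - {"delta_pos":[289,485,0],"turn":-26,"fingers":0}
    - {"delta_pos":[306,513,0],"turn":-28,"fingers":0}
    - {"delta_pos":[323,542,0],"turn":-29,"fingers":0}
    - {"delta_pos":[338,570,0],"turn":-31,"fingers":0}

```text
time_s: 2.47
position: [0.5771, -0.0062, 0.2397]
tcp_rot: [[-0.151, 0.001, 0.989], [-0.989, -0.0, -0.151], [-0.0, -1.0, 0.001]]
force: [0.3, -0.9, -0.0]
opening: 0.007
```

jog_arm:
  steps:
    - {"delta_pos":[0,0,-20],"fingers":0}
    - {"delta_pos":[0,0,-40],"fingers":0}
    - {"delta_pos":[0,0,-60],"fingers":0}
    - {"delta_pos":[0,0,-80],"fingers":0}
    - {"delta_pos":[0,0,-80],"fingers":0}
    - {"delta_pos":[0,0,-80],"fingers":0}

```text
$.steps[0]: bad value
```

```bash
python3 - <<'E'
from rig import *
import cv2,numpy as np
s=read_state();print({k:np.round(s[k],4).tolist() for k in("time_s","position","tcp_rot","force","opening")})
im=capture("scene");cv2.imwrite("pics/s2.png",cv2.resize(im[120:300,100:340,::-1],None,fx=3,fy=3,interpolation=cv2.INTER_CUBIC))
E
```

```text
{'time_s': 2.4667, 'position': [0.5771, -0.0062, 0.2397], 'tcp_rot': [[-0.1506, 0.0008, 0.9886], [-0.9886, -0.0001, -0.1506], [-0.0, -1.0, 0.0008]], 'force': [0.2654, -0.8755, -0.0239], 'opening': 0.0069}
```

View pics/s2.png

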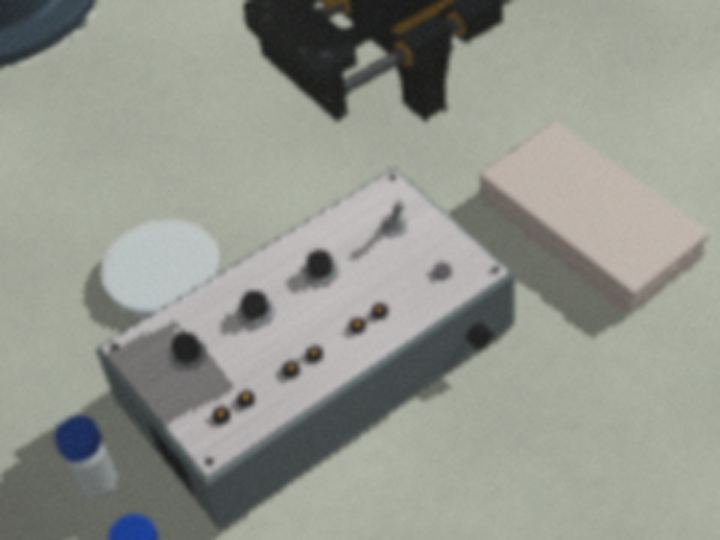

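jog_arm:
  steps:
    - {"delta_pos":[-2,0,-30],"turn":0,"fingers":0}
    - {"delta_pos":[-4,0,-60],"turn":0,"fingers":0}
    - {"delta_pos":[-6,0,-90],"turn":0,"fingers":0}
    - {"delta_pos":[-8,0,-115],"turn":0,"fingers":0}
    - {"delta_pos":[-8,0,-129],"turn":0,"fingers":0}
    - {"delta_pos":[-8,0,-129],"turn":0,"fingers":0}
    - {"delta_pos":[-8,0,-129],"turn":0,"fingers":0}

```text
time_s: 3.1
position: [0.5679, -0.008, 0.1101]
tcp_rot: [[-0.15, -0.001, 0.989], [-0.989, 0.0, -0.15], [-0.0, -1.0, -0.001]]
force: [0.0, -0.2, -0.2]
opening: 0.008
```

```bash
python3 - <<'E'
from rig import *
import cv2,numpy as np
s=read_state();print({k:np.round(s[k],4).tolist() for k in("time_s","position","force","opening")})
im=capture("scene");cv2.imwrite("pics/s3.png",cv2.resize(im[120:300,100:340,::-1],None,fx=3,fy=3,interpolation=cv2.INTER_CUBIC))
E
```

```text
{'time_s': 3.1, 'position': [0.5679, -0.008, 0.1101], 'force': [0.0381, -0.1591, -0.2244], 'opening': 0.0078}
```

View pics/s3.png

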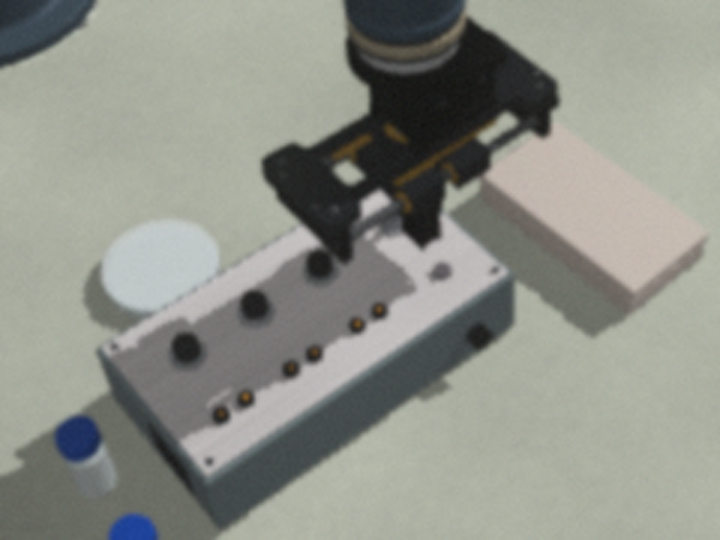

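jog_arm:
  steps:
    - {"delta_pos":[-5,0.8,0],"turn":0,"fingers":0}
    - {"delta_pos":[-9,1.4,0],"turn":0,"fingers":0}
    - {"delta_pos":[-12,1.8,0],"turn":0,"fingers":0}
    - {"delta_pos":[-14,2.1,0],"turn":0,"fingers":0}
    - {"delta_pos":[-16,2.4,0],"turn":0,"fingers":0}
    - {"delta_pos":[-18,2.7,0],"turn":0,"fingers":0}

```text
time_s: 3.65
position: [0.5539, -0.0058, 0.1119]
tcp_rot: [[-0.15, 0.01, 0.989], [-0.989, -0.002, -0.15], [0.0, -1.0, 0.01]]
force: [8.7, -0.5, -0.9]
opening: 0.004
```

jog_arm:
  steps:
    - {"delta_pos":[-2,0.3,0],"turn":0,"fingers":0}
    - {"delta_pos":[-4,0.6,0],"turn":0,"fingers":0}

```text
time_s: 3.82
position: [0.5525, -0.0056, 0.1125]
tcp_rot: [[-0.151, 0.015, 0.988], [-0.989, -0.002, -0.151], [0.0, -1.0, 0.016]]
force: [9.9, -0.2, 0.3]
opening: 0.002
```

jog_arm:
  steps:
    - {"delta_pos":[-2,0.3,0],"turn":0,"fingers":0}
    - {"delta_pos":[-3,0.5,0],"turn":0,"fingers":0}

```text
time_s: 3.98
position: [0.5513, -0.0055, 0.1129]
tcp_rot: [[-0.151, 0.019, 0.988], [-0.989, -0.003, -0.151], [0.0, -1.0, 0.02]]
force: [12.6, -0.2, -0.9]
opening: 0.005
```

jog_arm:
  steps:
    - {"delta_pos":[-2,0.3,0],"turn":0,"fingers":0}
    - {"delta_pos":[-3,0.5,0],"turn":0,"fingers":0}

```text
time_s: 4.15
position: [0.5416, -0.0039, 0.1115]
tcp_rot: [[-0.15, 0.003, 0.989], [-0.989, -0.001, -0.15], [0.0, -1.0, 0.003]]
force: [-0.7, 1.1, -1.1]
opening: 0.007
```

jog_arm:
  steps:
    - {"delta_pos":[10,-1.5,0],"turn":0,"fingers":0}
    - {"delta_pos":[20,-3,20],"turn":0,"fingers":0}
    - {"delta_pos":[20,-3,50],"turn":0,"fingers":0}
    - {"delta_pos":[0,-30,60],"turn":0,"fingers":0}
    - {"delta_pos":[-10,-64,60],"turn":0,"fingers":0}
    - {"delta_pos":[-10,-64,60],"turn":0,"fingers":0}
    - {"delta_pos":[-10,-64,60],"turn":0,"fingers":0}

```text
time_s: 4.73
position: [0.5285, -0.0684, 0.1705]
tcp_rot: [[-0.153, -0.002, 0.988], [-0.988, 0.001, -0.153], [-0.001, -1.0, -0.002]]
force: [-0.3, 1.0, -0.5]
opening: 0.008
```

```bash
python3 - <<'E'
from rig import *
import cv2,numpy as np
s=read_state();print({k:np.round(s[k],4).tolist() for k in("time_s","position","force","opening")})
for n in("scene","top"):
    im=capture(n);x,y=(100,120) if n=="scene" else (230,120)
    cv2.imwrite(f"pics/{n}4.png",cv2.resize(im[y:y+150,x:x+200,::-1],None,fx=4,fy=4,interpolation=cv2.INTER_CUBIC))
    print(tip_of("mains_tip",n),tip_of("mains_pivot",n))
E
```

```text
{'time_s': 4.7333, 'position': [0.5285, -0.0684, 0.1705], 'force': [-0.263, 0.9977, -0.4873], 'opening': 0.0079}
[{'position': [0.5194, 0.0023, 0.1076], 'confidence': 0.53}] [{'position': [0.5352, -0.0054, 0.0763], 'confidence': 0.86}, {'position': [0.5233, -0.0659, 0.0859], 'confidence': 0.65}, {'position': [0.5368, -0.0915, -0.0009], 'confidence': 0.21}]
[] [{'position': [0.5373, 0.0007, 0.0781], 'confidence': 0.94}]
```

View pics/scene4.png

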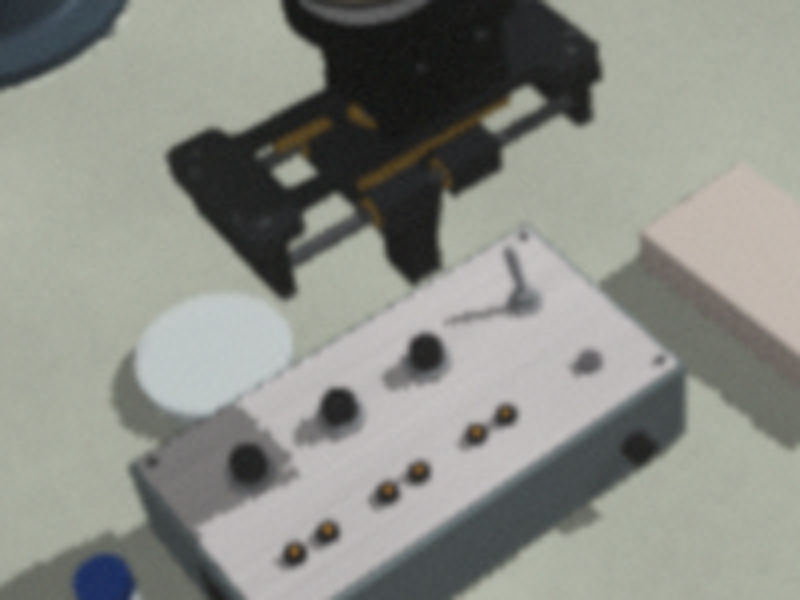

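View pics/top4.png

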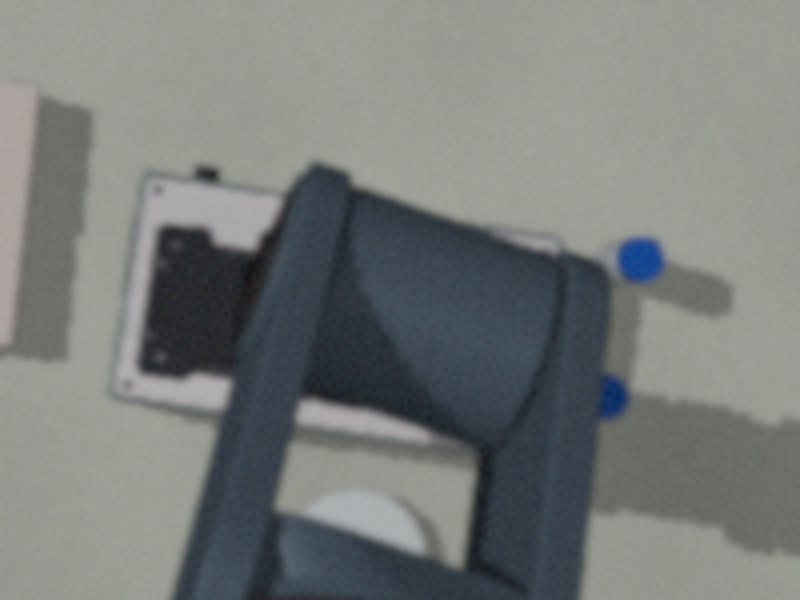

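jog_arm:
  steps:
    - {"delta_pos":[-5,2,-20],"turn":0,"fingers":0}
    - {"delta_pos":[-5,2,-40],"turn":0,"fingers":0}
    - {"delta_pos":[-5,2,-55],"turn":0,"fingers":0}
    - {"delta_pos":[-5,2,-61],"turn":0,"fingers":0}
    - {"delta_pos":[-5,2,-62],"turn":0,"fingers":0}
    - {"delta_pos":[-5,2,-62],"turn":0,"fingers":0}
    - {"delta_pos":[-5,2,-62],"turn":0,"fingers":0}
    - {"delta_pos":[-5,2,-62],"turn":0,"fingers":0}
    - {"delta_pos":[-5,2,-62],"turn":0,"fingers":0}

```text
time_s: 5.78
position: [0.5257, -0.0657, 0.1094]
tcp_rot: [[-0.15, 0.002, 0.989], [-0.989, -0.001, -0.15], [0.0, -1.0, 0.002]]
force: [0.9, -0.3, -0.2]
opening: 0.003
```

```bash
python3 - <<'E'
from rig import *
import cv2,numpy as np
for i in range(3):
  im=capture("scene")
  s=read_state();print({k:np.round(s[k],4).tolist() for k in("time_s","position","force","opening")})
cv2.imwrite(f"pics/s5.png",cv2.resize(im[120:270,100:300,::-1],None,fx=4,fy=4,interpolation=cv2.INTER_CUBIC))
E
```

```text
{'time_s': 5.8333, 'position': [0.5256, -0.0657, 0.1093], 'force': [-0.3519, -0.2903, 0.4865], 'opening': 0.0039}
{'time_s': 5.8833, 'position': [0.5255, -0.0657, 0.1092], 'force': [0.3817, 0.2182, -0.5629], 'opening': 0.0085}
{'time_s': 5.9333, 'position': [0.5254, -0.0656, 0.1091], 'force': [-0.1262, 0.1388, -0.7081], 'opening': 0.004}
```

View pics/s5.png

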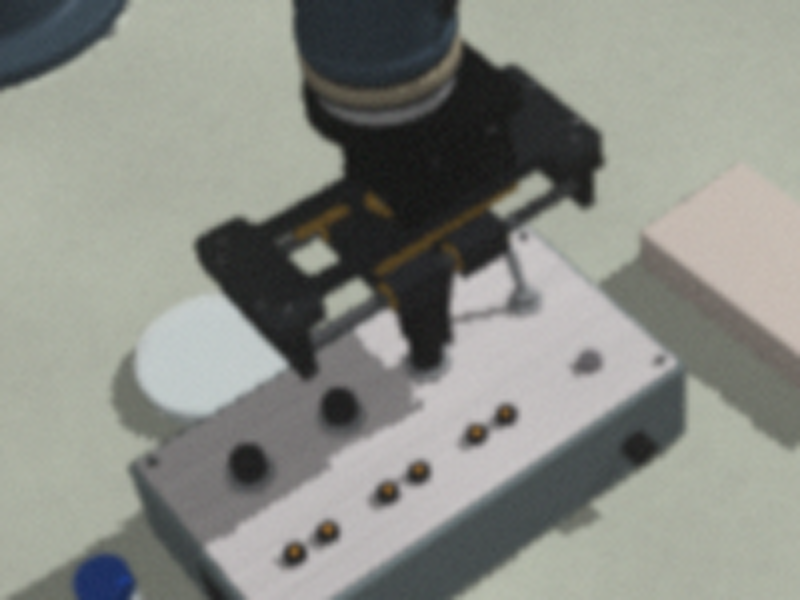

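jog_arm:
  steps:
    - {"delta_pos":[-1,0,-1],"turn":0,"fingers":0}
    - {"delta_pos":[-1,0,-2],"turn":0,"fingers":0}
    - {"delta_pos":[-1,0,-3],"turn":0,"fingers":0}
    - {"delta_pos":[-1,0,-4],"turn":0,"fingers":0}
    - {"delta_pos":[-1,0,-4.5],"turn":0,"fingers":0}
    - {"delta_pos":[-1,0,-4.5],"turn":0,"fingers":0}

```text
time_s: 6.43
position: [0.524, -0.0655, 0.1038]
tcp_rot: [[-0.15, -0.0, 0.989], [-0.989, 0.0, -0.15], [-0.0, -1.0, -0.0]]
force: [-0.5, -0.1, -0.5]
opening: 0.007
```

jog_arm:
  steps:
    - {"delta_pos":[0,0,-0.5],"turn":0,"fingers":0}
    - {"delta_pos":[0,0,-0.5],"turn":0,"fingers":0}

```text
time_s: 6.6
position: [0.5241, -0.0655, 0.1035]
tcp_rot: [[-0.15, -0.0, 0.989], [-0.989, 0.0, -0.15], [0.0, -1.0, -0.0]]
force: [-0.6, -0.1, -0.1]
opening: 0.005
```

jog_arm:
  steps:
    - {"delta_pos":[0,0,-0.5],"turn":0,"fingers":0}
    - {"delta_pos":[0,0,-0.5],"turn":0,"fingers":0}

```text
time_s: 6.77
position: [0.5242, -0.0656, 0.1031]
tcp_rot: [[-0.15, 0.0, 0.989], [-0.989, -0.0, -0.15], [0.0, -1.0, 0.0]]
force: [0.7, -0.5, 0.9]
opening: 0.01
```

jog_arm:
  steps:
    - {"delta_pos":[0,0,-0.5],"turn":0,"fingers":0}
    - {"delta_pos":[0,0,-0.5],"turn":0,"fingers":0}

```text
time_s: 6.93
position: [0.5241, -0.0656, 0.1026]
tcp_rot: [[-0.15, 0.0, 0.989], [-0.989, -0.0, -0.15], [0.0, -1.0, 0.0]]
force: [0.2, -0.6, 0.5]
opening: 0.008
```

jog_arm:
  steps:
    - {"delta_pos":[0,0,-0.5],"turn":0,"fingers":0}
    - {"delta_pos":[0,0,-0.5],"turn":0,"fingers":0}

```text
time_s: 7.1
position: [0.5242, -0.0655, 0.102]
tcp_rot: [[-0.15, 0.0, 0.989], [-0.989, -0.0, -0.15], [0.0, -1.0, 0.0]]
force: [-0.5, -0.2, 1.4]
opening: 0.004
```

Contact seems to begin; I continue in 0.5 mm steps.

jog_arm:
  steps:
    - {"delta_pos":[0,0,-0.5],"turn":0,"fingers":0}
    - {"delta_pos":[0,0,-0.5],"turn":0,"fingers":0}

```text
time_s: 7.27
position: [0.5242, -0.0656, 0.1016]
tcp_rot: [[-0.15, 0.0, 0.989], [-0.989, -0.0, -0.15], [0.0, -1.0, 0.0]]
force: [0.3, -0.4, 1.8]
opening: 0.004
```

jog_arm:
  steps:
    - {"delta_pos":[0,0,-0.5],"turn":0,"fingers":0}
    - {"delta_pos":[0,0,-0.5],"turn":0,"fingers":0}

```text
time_s: 7.43
position: [0.5242, -0.0656, 0.1012]
tcp_rot: [[-0.15, 0.0, 0.989], [-0.989, -0.0, -0.15], [0.0, -1.0, 0.0]]
force: [-1.4, -0.2, 3.5]
opening: 0.001
```

jog_arm:
  steps:
    - {"delta_pos":[0,0,-0.5],"turn":0,"fingers":0}
    - {"delta_pos":[0,0,-0.5],"turn":0,"fingers":0}

```text
time_s: 7.6
position: [0.5242, -0.0656, 0.1008]
tcp_rot: [[-0.15, 0.0, 0.989], [-0.989, -0.0, -0.15], [0.0, -1.0, 0.0]]
force: [-0.3, 0.9, 4.3]
opening: 0.008
```

jog_arm:
  steps:
    - {"delta_pos":[0,0,-0.5],"turn":0,"fingers":0}
    - {"delta_pos":[0,0,-0.5],"turn":0,"fingers":0}

```text
time_s: 7.77
position: [0.5241, -0.0656, 0.1001]
tcp_rot: [[-0.15, 0.0, 0.989], [-0.989, -0.0, -0.15], [0.0, -1.0, 0.0]]
force: [-0.7, 0.2, 3.0]
opening: -0.002
```

jog_arm:
  steps:
    - {"delta_pos":[0,0,-0.5],"turn":0,"fingers":0}
    - {"delta_pos":[0,0,-0.5],"turn":0,"fingers":0}

```text
time_s: 7.93
position: [0.5241, -0.0655, 0.0993]
tcp_rot: [[-0.15, 0.0, 0.989], [-0.989, 0.0, -0.15], [-0.0, -1.0, 0.0]]
force: [-1.0, 0.4, 1.4]
opening: 0.006
```

jog_arm:
  steps:
    - {"delta_pos":[0,0,-0.5],"turn":0,"fingers":0}
    - {"delta_pos":[0,0,-0.5],"turn":0,"fingers":0}

```text
time_s: 8.1
position: [0.5239, -0.0655, 0.0986]
tcp_rot: [[-0.15, -0.001, 0.989], [-0.989, 0.0, -0.15], [-0.0, -1.0, -0.001]]
force: [-0.4, 0.3, -0.3]
opening: 0.003
```

jog_arm:
  steps:
    - {"delta_pos":[0,0,-0.3],"turn":0,"fingers":0}
    - {"delta_pos":[0,0,-0.3],"turn":0,"fingers":0}
    - {"delta_pos":[0,0,-0.3],"turn":0,"fingers":0}

```text
time_s: 8.35
position: [0.524, -0.0655, 0.0985]
tcp_rot: [[-0.15, -0.0, 0.989], [-0.989, 0.0, -0.15], [-0.0, -1.0, -0.0]]
force: [0.4, 0.2, 0.2]
opening: 0.005
```

```bash
python3 - <<'E'
from rig import *
import numpy as np
for i in range(4):
  im=capture("scene")
  s=read_state();print({k:np.round(s[k],4).tolist() for k in("time_s","position","force")})
E
```

```text
{'time_s': 8.4, 'position': [0.524, -0.0655, 0.0986], 'force': [-0.1151, 0.0795, 0.2388]}
{'time_s': 8.45, 'position': [0.524, -0.0655, 0.0986], 'force': [0.5705, 0.2344, -0.4111]}
{'time_s': 8.5, 'position': [0.5241, -0.0655, 0.0987], 'force': [-0.0512, 0.3482, 0.4319]}
{'time_s': 8.55, 'position': [0.5241, -0.0655, 0.0987], 'force': [0.2135, 0.3103, -0.305]}
```

jog_arm:
  steps:
    - {"delta_pos":[0,0,5],"turn":0,"fingers":0}
    - {"delta_pos":[0,0,20],"turn":0,"fingers":0}
    - {"delta_pos":[0,0,45],"turn":0,"fingers":0}
    - {"delta_pos":[0,0,70],"turn":0,"fingers":0}
    - {"delta_pos":[-13,30,75],"turn":0,"fingers":0}
    - {"delta_pos":[-25,69,75],"turn":0,"fingers":0}
    - {"delta_pos":[-25,69,75],"turn":0,"fingers":0}
    - {"delta_pos":[-25,69,75],"turn":0,"fingers":0}

```text
time_s: 9.22
position: [0.498, 0.0053, 0.1743]
tcp_rot: [[-0.146, -0.0, 0.989], [-0.989, 0.0, -0.146], [-0.0, -1.0, -0.0]]
force: [0.6, -0.6, -0.5]
opening: 0.01
```

```bash
python3 - <<'E'
from rig import *
import cv2,numpy as np
s=read_state();print({k:np.round(s[k],4).tolist() for k in("time_s","position","force","opening")})
im=capture("scene")
cv2.imwrite(f"pics/s6.png",cv2.resize(im[150:260,120:270,::-1],None,fx=5,fy=5,interpolation=cv2.INTER_CUBIC))
for d in tip_of("button_3","scene"):print(d)
E
```

```text
{'time_s': 9.2167, 'position': [0.498, 0.0053, 0.1743], 'force': [0.5958, -0.6053, -0.475], 'opening': 0.0098}
{'position': [0.5075, -0.1711, 0.0836], 'confidence': 0.66}
{'position': [0.5157, -0.1198, 0.0864], 'confidence': 0.41}
{'position': [0.5253, -0.0645, 0.0786], 'confidence': 0.39}
```

View pics/s6.png

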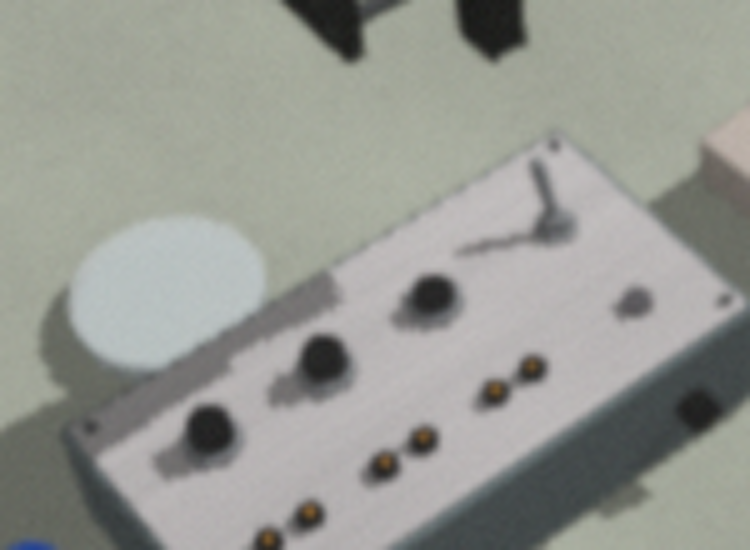

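Button 3 (435,295) is visibly lower, with a shorter shadow, than the other two, so it stayed down. Next I switch the toggle back on from the front.

jog_arm:
  steps:
    - {"delta_pos":[0,0,-20],"turn":0,"fingers":0}
    - {"delta_pos":[0,0,-40],"turn":0,"fingers":0}
    - {"delta_pos":[0,0,-55],"turn":0,"fingers":0}
    - {"delta_pos":[0,0,-61],"turn":0,"fingers":0}
    - {"delta_pos":[0,0,-61],"turn":0,"fingers":0}
    - {"delta_pos":[0,0,-61],"turn":0,"fingers":0}
    - {"delta_pos":[0,0,-61],"turn":0,"fingers":0}

```text
time_s: 9.9
position: [0.5, 0.0029, 0.1134]
tcp_rot: [[-0.15, 0.002, 0.989], [-0.989, -0.0, -0.15], [0.0, -1.0, 0.002]]
force: [0.5, 0.0, -0.9]
opening: 0.007
```

jog_arm:
  steps:
    - {"delta_pos":[4,-0.6,0],"turn":0,"fingers":0}
    - {"delta_pos":[8,-1.2,0],"turn":0,"fingers":0}
    - {"delta_pos":[11,-1.7,0],"turn":0,"fingers":0}
    - {"delta_pos":[14,-2.1,0],"turn":0,"fingers":0}
    - {"delta_pos":[16,-2.4,0],"turn":0,"fingers":0}
    - {"delta_pos":[16,-2.4,0],"turn":0,"fingers":0}

```text
time_s: 10.4
position: [0.5147, 0.0012, 0.1128]
tcp_rot: [[-0.15, -0.001, 0.989], [-0.989, 0.0, -0.15], [-0.0, -1.0, -0.001]]
force: [-2.7, 0.5, 1.3]
opening: 0.007
```

jog_arm:
  steps:
    - {"delta_pos":[2,-0.3,0],"turn":0,"fingers":0}
    - {"delta_pos":[3,-0.5,0],"turn":0,"fingers":0}
    - {"delta_pos":[3,-0.5,0],"turn":0,"fingers":0}

```text
time_s: 10.65
position: [0.5197, 0.0002, 0.1129]
tcp_rot: [[-0.15, 0.003, 0.989], [-0.989, -0.001, -0.15], [0.0, -1.0, 0.003]]
force: [0.9, 0.2, 0.1]
opening: 0.007
```

jog_arm:
  steps:
    - {"delta_pos":[2,-0.3,0],"turn":0,"fingers":0}
    - {"delta_pos":[3,-0.5,0],"turn":0,"fingers":0}
    - {"delta_pos":[3,-0.5,0],"turn":0,"fingers":0}

```text
time_s: 10.9
position: [0.5223, -0.0002, 0.1129]
tcp_rot: [[-0.15, 0.002, 0.989], [-0.989, -0.0, -0.15], [0.0, -1.0, 0.002]]
force: [-0.3, 0.4, 0.3]
opening: 0.005
```

jog_arm:
  steps:
    - {"delta_pos":[-10,1.5,0],"turn":0,"fingers":0}
    - {"delta_pos":[-22,3,10],"turn":0,"fingers":0}
    - {"delta_pos":[-22,3,40],"turn":0,"fingers":0}
    - {"delta_pos":[-22,3,80],"turn":0,"fingers":0}
    - {"delta_pos":[-32,3,110],"turn":0,"fingers":0}
    - {"delta_pos":[-52,3,130],"turn":0,"fingers":0}
    - {"delta_pos":[-72,3,130],"turn":0,"fingers":0}
    - {"delta_pos":[-72,3,130],"turn":0,"fingers":0}
    - {"delta_pos":[-72,3,130],"turn":0,"fingers":0}
    - {"delta_pos":[-72,3,130],"turn":0,"fingers":0}

```text
time_s: 11.73
position: [0.4494, 0.003, 0.2425]
tcp_rot: [[-0.15, 0.001, 0.989], [-0.989, -0.0, -0.15], [-0.0, -1.0, 0.001]]
force: [-0.2, -0.2, -0.2]
opening: 0.005
```

```bash
python3 - <<'E'
from rig import *
import cv2,numpy as np
s=read_state();print({k:np.round(s[k],4).tolist() for k in("time_s","position","force","opening")})
for n in ("scene","top"):
  im=capture(n); x,y=(120,150) if n=="scene" else (190,130)
  cv2.imwrite(f"pics/{n}7.png",cv2.resize(im[y:y+135,x:x+215,::-1],None,fx=3.7,fy=3.7,interpolation=cv2.INTER_CUBIC))
  for t in("mains_tip","button_3","vial_a","dish","slide_box"):print(n,t,[(np.round(d["position"],4).tolist(),round(d["confidence"],2)) for d in tip_of(t,n)])
E
```

```text
{'time_s': 11.7333, 'position': [0.4494, 0.003, 0.2425], 'force': [-0.2332, -0.2043, -0.1852], 'opening': 0.0054}
scene mains_tip [([0.5449, -0.0028, 0.1085], 0.44)]
scene button_3 [([0.515, -0.1219, 0.0855], 0.62), ([0.5066, -0.1718, 0.0848], 0.59), ([0.5239, -0.0673, 0.0811], 0.4)]
scene vial_a [([0.5774, -0.2874, 0.0018], 0.67), ([0.4876, -0.2602, 0.0052], 0.6)]
scene dish [([0.384, -0.1158, 0.0032], 0.63), ([0.4879, -0.2617, 0.0008], 0.58)]
scene slide_box [([0.6108, 0.1354, 0.0025], 0.61)]
top mains_tip []
top button_3 [([0.5145, -0.1211, 0.0875], 0.56), ([0.5105, -0.1742, 0.0886], 0.51), ([0.527, -0.0643, 0.0776], 0.43)]
top vial_a [([0.4889, -0.2604, -0.0005], 0.51), ([0.577, -0.2845, -0.0001], 0.48)]
top dish [([0.5383, -0.0927, -0.0008], 0.71)]
top slide_box [([0.6038, 0.138, -0.0001], 0.88)]
```

View pics/scene7.png

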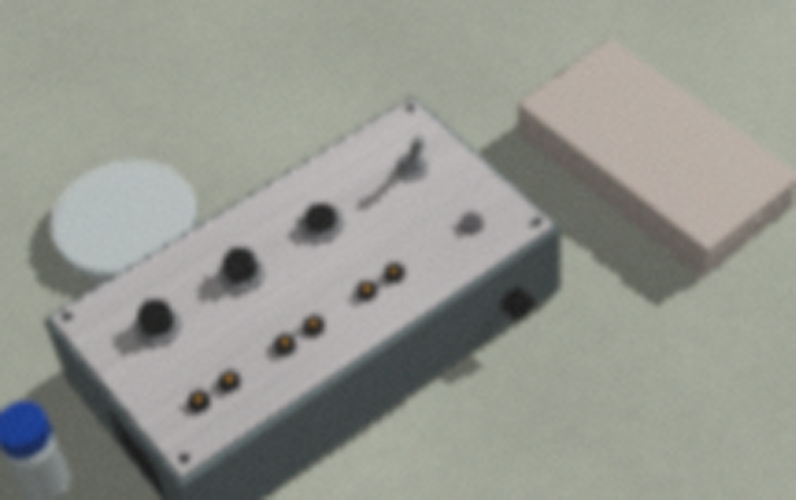

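View pics/top7.png

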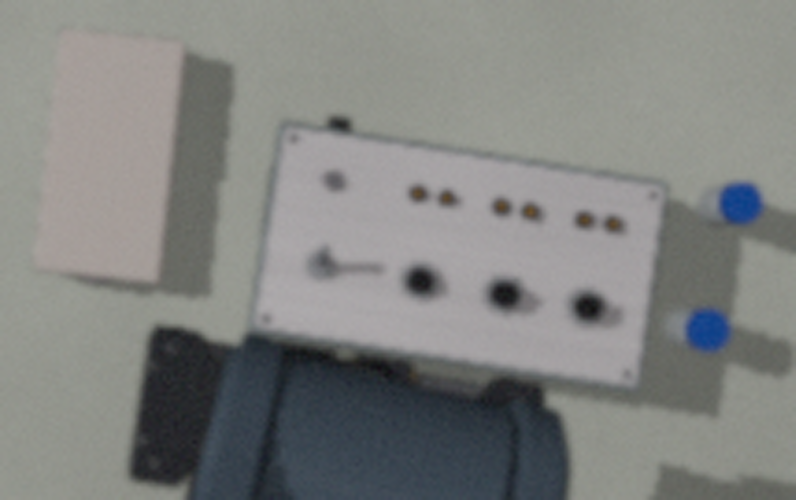

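The pictures show the toggle leaning back to the rear (on; 415,150 in the scene view). Button 3 is down (320,215) and buttons 1 and 2 are up. The vials, dish and slide box are where they were, and nothing touches the robot.

```bash
python3 -c "
from rig import *
print(hand_in())"
```

```text
the job is handed in; nothing more can be done
None
```

The job is done and handed in at about 12 s: the box was switched off, the good switch was found and set, and the box is switched back on.

- **Toggle off:** I pushed it over from behind with the closed fingers. The wrist read about 12.6 N just before it flipped, more than the 2 to 5 N stated. The picture afterwards showed it leaning to the front.
- **Good switch:** it was button 3, the first one I tried. The force climbed to about 4.3 N around 2 to 3 mm down, then fell to nothing. I stopped there, without pressing against the stop, and let go. Buttons 1 and 2 were never touched.
- **Toggle on:** I pushed it back from the front, with a highest reading of about 3 N.

**Last checks:**
- **Switches and toggle:** in the scene picture the toggle leans to the rear, and its tip was found at x = 0.545, about where it started. Button 3 stays down, with its top measured at 78 to 81 mm in both views, against about 86 mm for the other two.
- **Bystanders:** the vials, dish and slide box are within network noise of where they began. In the top view, with the arm hiding the dish, the network reported the dish at the box's position. The scene view shows it undisturbed.
- **Toggle from above:** the toggle's tip was never found in the top view, so the on state rests on the scene camera alone.

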